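# Take the blending foot off a stick blender by its spring collar

### The arm

A 7-joint arm with a two-finger parallel gripper is mounted at the origin on a cart in front of the work surface, level with it; the furniture and walls round the work are solid. World frame = base frame: x ahead of the robot, y to its left, z up, the work surface at z = 0. Lengths are in m, angles in rad, forces in N, time in s.
With the tool pointing down it reaches from about 0.4 to 0.85 m from the base axis. Payload 10.4 kg.
Tool frame: the origin (TCP) lies midway between the tips of the shut fingers; the grasp point (between the pads) lies hold_point_z behind it (hold_point_z is the distance from the TCP to the grasp point, in m); z points along the fingers, y is the line along which they close (so a half turn about z gives the same grasp; the last joint's range is limited). The gripper opens to 87 mm and grips with 3 to 60 N. Pads are 19 mm wide; open, the fingers measure 117 mm over their backs; the gripper's body (75 mm by 190 mm) begins 51 mm behind the grasp point.
Start: joints at [-1.294, 0.332, -0.065, 1.46, 0.022, 1.35, -0.088], TCP at [0.185, 0.597, 0.223] pointing down, gripper open.
Joint ranges: [-2.6, 2.6], [-0.5, 2.12], [-1.47, 1.34], [0.16, 2.42], [-1.27, 4.41], [0.06, 2.06], [-2.6, 2.6]. Speed limits (rad/s): [2.22, 2.22, 2.79, 2.79, 3.14, 3.14, 3.14].

### API

Orientations are given as a unit quaternion [x, y, z, w].
In Python, from bench import * gives the robot as it stands. The module is installed in compiled form; this text tells all that it offers.
- The arm moves only by the tool drive_tool, never from a script. Its argument "increments" is a list of rows, each a list of 6 numbers: the shift along the tool's x, y, z scaled (see below), then the turn, a rotation vector about the tool's x, y, z scaled (see below). In form: [[dx, dy, dz, rx, ry, rz], ...]. A call has exactly 5 rows; each row is the pose to reach, as a shift and turn from the pose commanded when the call began, along the tool's axes at that moment; what a row does not reach only later rows make up. The controller multiplies each number of a shift by 300 mm and each number of a turn by pi/4 rad. A row lasts 1/12 s, in which the tool goes at most 41.7 mm and 7.16 degrees, less where a joint would pass 70% of its speed; a pose out of reach is approached as far as the arm can. A call with a number of a shift or a turn outside -1 to 1 is refused whole. A call with a gripper value outside its range is refused whole. "claw" is the closure, from 0 (fully open) to 1 (shut), set as the call begins (left out, the last holds). The fingers move at their own pace and stop on an object; "force" is the grip in N (left out, the last holds). Time passes only in rows, so rows that repeat a pose let the fingers close, or fill a call up. It gives the time, the measured TCP pose, the force, the opening and the grip force at its end, in the units of the state.
- read_state(): the state, without advancing time (a new reading comes with each control period).
- camera(name): name is "side" or "top"; returns the picture (400x640x3 uint8, blue, green, red); there is no depth.
- get_calibration(name): a dict with "K" (3x3 intrinsics, pixels), "k1" (the pictures are not rectified: a ray, as slopes to the right and down, at radius r is drawn at 1 + k1 r^2 times it, then the intrinsics apply), "position" and "rotation" of the camera in the world. Camera axes: x right, y down, z forward; pixel columns grow to the right and rows downward; lengths in m; the calibration is good to about 2 mm. A picture is of the moment at which its call begins. get_calibration takes no time and is no camera call.
- close_job(): hands the job in; it is judged then, once.
The state is a dict: "time": time; "joint_positions": joint angles; "joint_vel": joint speeds; "joint_torque": joint torques, N m; "ee_pos": TCP position; "eef_rot": TCP orientation; "ft_force": force on the tool from outside, world axes, zero at the start; "torque": the same for the moment, N m; "width": finger opening in m; "grip_force": force on a finger pad.
Only numpy, scipy, OpenCV 4.12 (cv2) and the standard library are available. Lean on these libraries where they do the work, as an engineer would, in place of code of your own. Each camera call takes 0.05 s, during which the arm holds its last target. There are 200 camera calls.

### The job

The stick blender lies in its cradle and its steel blending foot has to come off for washing. First set the spice jar that stands in front of the foot aside, standing up and out of the foot's way. Then pull the collar back towards the motor, turn it until it stays open by itself, draw the foot straight out and lay it lengthwise in the black tray, leaving the other things where they stand.

Things in the scene. Friction and masses are not known exactly. Their poses are not given: they have to be found in the camera images.
- cradle: White plastic cradle, fixed, base 100 x 330 x 12 mm; a stick blender lies level in it. Origin: on the worktop straight below the mouth of the blender's nose; z up, y along the blender's axis from nose to motor (the foot points to -y). The grey housing, 70 mm across, spans y = 0.064 to 0.250. A slim post at y = -0.071, only 20 mm across in x, 14 mm in y, holds up the foot's tube from below.
- nose (a point): Centre of the mouth of the blender's nose, on the blender's axis, 105 mm above the worktop; axes as the cradle's. The axis is level. The nose is a tube 36 mm across from here back to the housing, 64 mm behind.
- motor_roll (a joint): How the whole blender lies rolled about its axis in the cradle's saddles, rad, within 0.12 of 0. It lies firmly: only a twist over 3 N m rolls it.
- collar_mid (a point): Centre of the aluminium locking collar round the nose, on the axis, 24 mm behind the mouth when locked. Collar 44 mm long, 62 mm across its end rims; between them a 32 mm long grip with two flats 50 mm apart, 30 mm wide, 6 mm lower than the rims. y to the motor; x square to the flats (grip along it); z up, leaning about 38 degrees to the robot's side when locked: fingers go in along -z.
- collar_pull (a joint): How far the collar is drawn back to the motor (cradle's +y), m: 0 home and locked, 0.014 at the stop. A spring drives it home, 4.4 N at 0, 12 N at the stop. A guide pin (29 mm from the axis, on the collar's +z side) lets it turn only when drawn back over 0.011. Turned fully and let go, it springs forward into a notch and stays at 0.007 to 0.008, open.
- collar_turn (a joint): Turn of the collar about the cradle's +y axis, rad: 0 locked, 0.70 at the stop. It grows as the collar's upper side moves away from the robot (clockwise seen from the foot's end); at 0.70 the flats stand nearly upright. Above 0.65 the notch takes it; let go before that, it is not latched. It turns easily, 0.1 N m.
- foot: Steel blending foot, 160 mm long, 0.3 kg, level in the nose. Origin: on its axis, mid-tube, 40 mm before the mouth: grip there. y to the motor. Tube 34 mm across, y -0.050 to 0.038; guard 58 mm across (68 over six lugs) to y -0.086; shank 24 mm, 34 mm deep in the nose, 1.5 mm play, held by balls until the collar is open, then drawn out along -y by under 10 N. In the tray its origin lies about 30 mm high.
- spice_jar: Round glass spice jar with a green cap, 46 mm across, 106 mm tall, standing 15 to 30 mm in front of the foot's guard, where the foot must come out. Origin: centre of its underside, z up. The worktop between the foot, the tape roll and the robot is free to stand it on.
- tray: Shallow black tray that stands fast on the worktop, 126 x 211 x 21 mm; the flat floor is about 88 x 168 mm, some 5 mm above the worktop. Origin: centre of its underside, y along its length, z up.
- tape_roll: Roll of masking tape lying flat, 98 mm across, 25 mm high. Origin: centre of its underside. Leave it where it lies.
- tin: Low food tin, 76 mm across, 58 mm high, standing behind the foot. Origin: centre of its underside. Leave it where it stands.
- lidded_jar: Glass jar with a lid, 64 mm across, 97 mm high, standing beyond the tray. Origin: centre of its underside. Leave it where it stands.
- bag_sealer: Blue bag sealer, fixed equipment in the middle of the worktop, 92 x 419 mm; its arm stands raised to the right, its black grip ending about 0.3 m above the worktop, 0.16 m to the right of the origin. Origin: centre of its underside. Not part of the job: pass in front of it or well above it.

How it is judged:
By the outcome, as a careful person would: the job done as asked, in the order asked, and still so for the second after the job is handed in, with the robot touching nothing.
It also fails if it takes over 69 s, if anything falls off the work surface, if the arm or the gripper's body presses on something with over 40 N, if the wrist force passes 120 N, or if a joint passes its speed limit or range.

## Working session

There is one attempt and no reset: what is moved stays moved. The work goes in short steps, Python scripts to look and compute and a tool call to move; the robot and the scene stay as the last step left them, time stands still between calls to the robot, and variables do not carry over. Pictures are saved under pics/ and viewed, at most 12 in all, crops included, and the job is handed in when it is done.

Besides the shell and the picture viewer there is one more tool, called after "Emit:" as name(argument=value, ...) on one line, values as JSON. drive_tool: Moves the arm, as the interface text tells. Its arguments: {"type":"object","properties":{"increments":{"type":"array","items":{"type":"array","items":{"type":"number"}}},"claw":{"type":"number"},"force":{"type":"number"}},"required":["increments"]}

```bash
mkdir -p pics; python3 - <<'E'
from bench import *
import cv2,json
for n in ("side","top"):
    im=camera(n); cv2.imwrite(f"pics/{n}0.png",im)
    c=get_calibration(n); print(n,c)
s=read_state(); print(s)
E
```

```text
side {'K': array([[417.55597883,   0.        , 316.85933573],
       [  0.        , 417.55597883, 202.19898582],
       [  0.        ,   0.        ,   1.        ]]), 'k1': -0.08309413148705858, 'position': array([-0.83310386,  0.00798637,  0.76825607]), 'rotation': array([-0.60211599,  0.60230006, -0.37729995,  0.36377977])}
top {'K': array([[470.37915802,   0.        , 324.38198365],
       [  0.        , 470.37915802, 203.97715367],
       [  0.        ,   0.        ,   1.        ]]), 'k1': -0.047880778275249475, 'position': array([ 0.43396126, -0.02290629,  1.43581792]), 'rotation': array([ 0.70798592, -0.70541802,  0.02413042, -0.02364497])}
{'time': 0.1, 'joint_positions': array([-1.29358775,  0.33280327, -0.0647402 ,  1.46084549,  0.02157818,
        1.34990219, -0.08851041]), 'joint_vel': array([ 2.66972581e-04, -3.05111345e-03, -3.74473292e-04, -1.81980411e-03,
       -3.03675374e-05,  1.34917880e-03, -3.02008556e-04]), 'joint_torque': array([ 1.09891880e-03, -6.24535418e+01,  2.45084701e-02, -3.90725541e+01,
       -6.14691409e-02,  3.62970075e-02,  2.53668634e-05]), 'ee_pos': array([0.18445714, 0.59680011, 0.22184262]), 'eef_rot': array([ 1.49322820e-01,  9.88788297e-01, -6.26501459e-04, -8.31843744e-05]), 'ft_force': array([-0.95820147,  0.31258023,  0.35967871]), 'torque': array([0.04193004, 0.05481661, 0.00507006]), 'grip_force': 0.0, 'width': 0.08695402927471242}
```

View pics/side0.png

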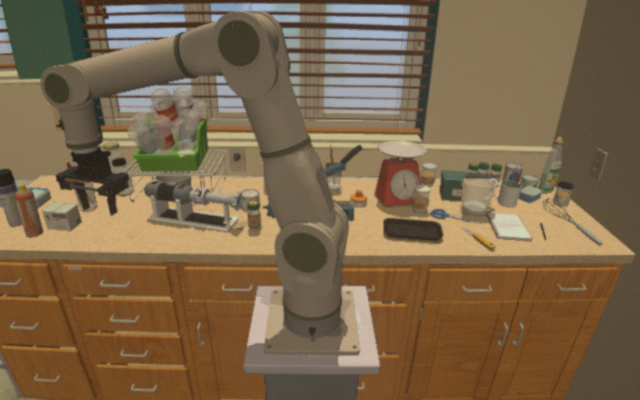

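View pics/top0.png

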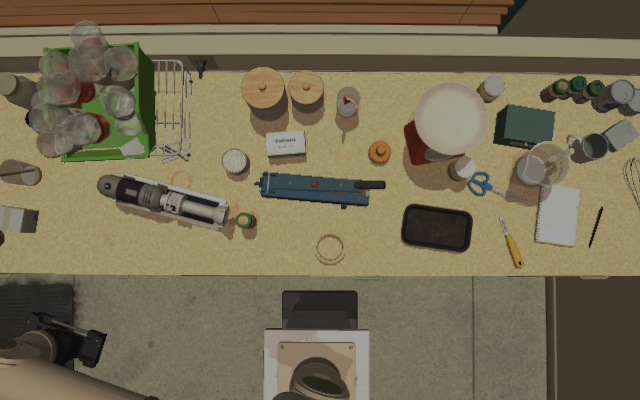

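The side view shows the blender at (150-240, 185-225), the jar at (254, 215) and the tray at (412, 230). The top view shows the blender axis from (105, 185) to (228, 215), the spice jar at (246, 220), the tray at (437, 228), the tape at (330, 249) and the sealer at (315, 190).

```bash
cat > h.py <<'E'
import numpy as np, cv2
from scipy.spatial.transform import Rotation as R
from bench import *
C={n:get_calibration(n) for n in("side","top")}
def dist(n): return np.array([C[n]["k1"],0,0,0,0])
def ray(n,u,v):
    c=C[n]; p=cv2.undistortPoints(np.array([[[u,v]]],float),c["K"],dist(n))[0,0]
    return c["position"],R.from_quat(c["rotation"]).apply([p[0],p[1],1])
def plane(n,u,v,z):
    o,d=ray(n,u,v); return o+d*(z-o[2])/d[2]
def proj(n,P):
    c=C[n]; Q=R.from_quat(c["rotation"]).inv().apply(np.atleast_2d(P)-c["position"])
    return cv2.projectPoints(Q.reshape(-1,1,3),np.zeros(3),np.zeros(3),c["K"],dist(n))[0][:,0]
def crop(im,name,u0,v0,u1,v1,k):
    cv2.imwrite(f"pics/{name}.png",cv2.resize(im[v0:v1,u0:u1],None,fx=k,fy=k,interpolation=cv2.INTER_CUBIC))
E
python3 - <<'E'
from h import *
t=cv2.imread("pics/top0.png");s=cv2.imread("pics/side0.png")
a=cv2.resize(t[160:245,95:265],None,fx=4.7,fy=4.7,interpolation=cv2.INTER_CUBIC)
crop(t,"ct",95,165,263,240,4.75); 
crop(s,"cs",135,170,275,240,5.7)
print(plane("top",437,228,.02),plane("top",246,220,.1),plane("top",330,249,.02))
E
```

```text
[ 0.45841854 -0.36358796  0.02      ] [0.47789271 0.19904318 0.1       ] [ 0.3945264  -0.04104094  0.02      ]
```

View pics/ct.png

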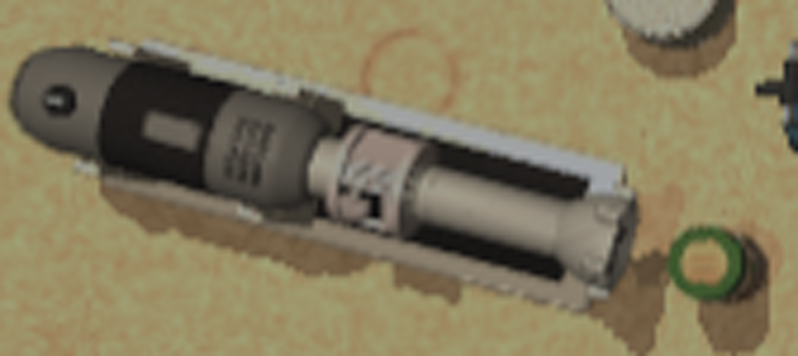

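View pics/cs.png

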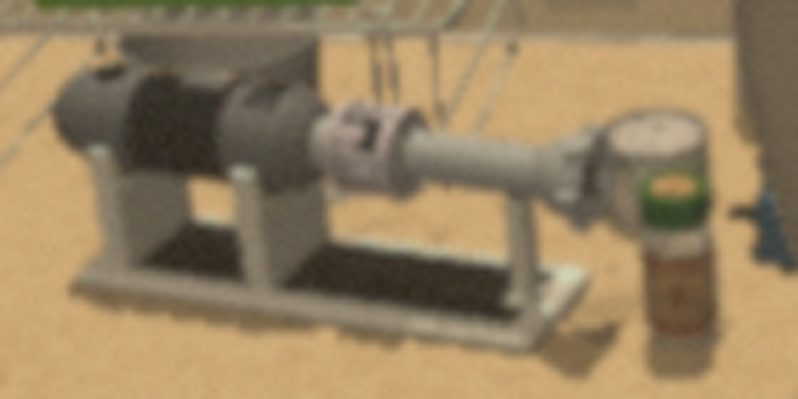

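The crops show the collar centre at about (175, 203.5) in the top picture, the guard front mid at (225, 215.5) and the green cap at (244, 220). The guard-to-jar gap is about 20 mm.

```bash
python3 - <<'E'
from h import *
import bench; print([n for n in dir(bench) if n[0]!='_'], getattr(bench,'hold_point_z',None))
t=cv2.imread("pics/top0.png");s=cv2.imread("pics/side0.png")
def blob(im,mask,u0,v0,u1,v1):
    m=np.zeros(mask.shape,np.uint8); m[v0:v1,u0:u1]=mask[v0:v1,u0:u1]
    n,l,st,c=cv2.connectedComponentsWithStats(m); i=1+np.argmax(st[1:,4])
    cs=cv2.findContours((l==i).astype(np.uint8),cv2.RETR_EXTERNAL,cv2.CHAIN_APPROX_NONE)[0][0]
    return st[i],c[i],cv2.minAreaRect(cs)
h=cv2.cvtColor(t,cv2.COLOR_BGR2HSV)
g=((h[...,0]>45)&(h[...,0]<90)&(h[...,1]>90)).astype(np.uint8)
st,c,r=blob(t,g,230,205,260,235); print("cap",st,c,r,plane("top",*r[0],.104))
d=(t.max(2)<60).astype(np.uint8)
st,c,r=blob(t,d,390,195,485,260); print("tray",st,c,r,plane("top",*r[0],.02))
b=cv2.boxPoints(r); print("tray corners",[plane("top",*p,.02)[:2].round(3).tolist() for p in b])
# tube edges: sample perpendicular profiles in top and side at gray gradient
for n,im,p0,p1 in(("top",t,(187,207.5),(212,213.2)),("side",s,(209,197.5),(229,200))):
    G=cv2.GaussianBlur(im,(0,0),.7).astype(float)
    p0=np.array(p0);p1=np.array(p1);u=(p1-p0)/np.linalg.norm(p1-p0);nn=np.array([-u[1],u[0]])
    for f in np.linspace(0,1,6):
        c=p0+f*(p1-p0); a=np.arange(-12,12.1,1.); q=c+a[:,None]*nn
        v=cv2.remap(G.astype(np.float32),q[None,:,0].astype(np.float32),q[None,:,1].astype(np.float32),1)[0].mean(1)
        print(n,c.round(1),v.astype(int).tolist())
E
```

```text
['PlanningError', 'camera', 'close_job', 'get_calibration', 'hold_point_z', 'read_state'] 0.0187
cap [236 213  15  15  81] [243.83950617 220.49382716] ((243.0, 220.0), (14.0, 14.0), 90.0) [0.47772543 0.20690596 0.104     ]
tray [ 401  204   71   48 2716] [436.43888071 227.65316642] ((436.42547607421875, 227.60670471191406), (68.93505859375, 40.651023864746094), 8.365885734558105) [ 0.45959933 -0.36185895  0.02      ]
tray corners [[0.414, -0.249], [0.535, -0.268], [0.506, -0.475], [0.384, -0.455]]
top [187.  207.5] [40, 29, 28, 32, 50, 82, 111, 130, 142, 148, 147, 142, 134, 124, 111, 91, 65, 39, 25, 22, 28, 52, 92, 116, 121]
top [192.  208.6] [43, 29, 28, 30, 45, 77, 107, 127, 139, 146, 147, 143, 135, 126, 114, 97, 72, 43, 26, 22, 26, 49, 86, 114, 122]
top [197.  209.8] [50, 32, 29, 29, 39, 71, 103, 122, 134, 141, 145, 143, 138, 129, 118, 101, 77, 48, 28, 21, 24, 41, 77, 109, 122]
top [202.  210.9] [55, 33, 30, 30, 36, 60, 92, 116, 131, 140, 144, 143, 140, 133, 121, 106, 84, 55, 31, 22, 22, 36, 74, 109, 121]
top [207.  212.1] [69, 38, 29, 28, 34, 54, 86, 111, 127, 137, 141, 142, 142,
[... 337 characters left out ...]
198.] [154, 151, 149, 150, 152, 155, 159, 162, 161, 155, 144, 130, 117, 106, 98, 100, 117, 140, 157, 163, 164, 164, 163, 159, 155]
side [217.  198.5] [164, 162, 161, 159, 158, 157, 159, 162, 160, 155, 144, 131, 118, 107, 101, 105, 122, 144, 157, 162, 162, 162, 162, 162, 163]
side [221. 199.] [161, 161, 162, 162, 162, 161, 159, 159, 159, 156, 147, 134, 120, 108, 100, 103, 122, 146, 158, 162, 163, 163, 163, 164, 164]
side [225.  199.5] [164, 164, 164, 164, 163, 162, 161, 161, 160, 156, 147, 134, 122, 109, 99, 92, 94, 105, 116, 123, 126, 132, 136, 138, 141]
side [229. 200.] [165, 165, 165, 164, 162, 161, 159, 155, 149, 143, 135, 125, 115, 106, 97, 94, 99, 110, 119, 121, 117, 114, 112, 111, 109]
```

```bash
cat >> h.py <<'E'
def plan(pos,rot=None,n=1):
    """increments (scaled) per call to take grasp point pos / tool rot from the current pose in n equal calls (tool-frame)"""
    s=read_state(); r0=R.from_quat(s["eef_rot"]); p0=s["ee_pos"]; rot=rot or r0
    p=np.array(pos)+rot.apply([0,0,hold_point_z]); dr=(r0.inv()*rot).as_rotvec()
    for i in range(n):
        ri=r0*R.from_rotvec(dr*i/n); d=ri.inv().apply((p-p0)/n)
        print("inc",(d/.3).round(4).tolist(),(dr/n/(np.pi/4)).round(4).tolist(), "mm",(np.linalg.norm(p-p0)/n*1000).round(1),"deg",np.degrees(np.linalg.norm(dr)/n).round(1))
def look():
    s=read_state(); r=R.from_quat(s["eef_rot"])
    print("t",round(s["time"],2),"grasp",(s["ee_pos"]-r.apply([0,0,hold_point_z])).round(4),"y",r.apply([0,1,0]).round(3),"z",r.apply([0,0,1]).round(3),"F",s["ft_force"].round(1),"T",s["torque"].round(2),"w",round(s["width"],4),"g",round(s["grip_force"],1),"q",s["joint_positions"].round(2))
E
python3 - <<'E'
from h import *
A=plane("top",187.38,205.81,.105);B=plane("top",212.17,212.46,.105)
e=A-B;e/=np.linalg.norm(e);print("axis",e,np.degrees(np.arctan2(e[0],e[1])))
c=plane("top",175.2-.4,203.5-.4,.105);g=plane("top",225.3-.4,215.5-.4,.105)
for q,y in((c,.024),(g,-.126)):
    k=(q-A)@e; print("nose est",(A+e*(k-y)).round(4),"off-axis",q-(A+e*k))
N=A+e*((c-A)@e-.024)
for y in(.046,.002,-.04,-.126): print(y,proj("side",N+e*y).round(1),proj("top",N+e*y).round(1))
for z in (.106,0): print("jar",proj("side",[.477,.205,z]))
# cap in side view
s=cv2.imread("pics/side0.png");h=cv2.cvtColor(s,cv2.COLOR_BGR2HSV)[200:218,240:268]
m=((h[...,0]>40)&(h[...,0]<90)&(h[...,1]>80)); v,u=np.nonzero(m); print("side cap",u.min()+240,u.max()+240,v.min()+200,v.max()+200)
E
```

```text
axis [0.25296532 0.96747535 0.        ] 14.653054459083906
nose est [0.5207 0.3789 0.105 ] off-axis [-0.00177673  0.00046456  0.        ]
nose est [0.5212 0.3809 0.105 ] off-axis [ 0.00203768 -0.00053279  0.        ]
0.046 [[196.1 194.6]] [[167.6 200.5]]
0.002 [[207.  196.1]] [[182.3 204.5]]
-0.04 [[217.6 197.5]] [[196.4 208.2]]
-0.126 [[239.7 200.4]] [[225.4 216. ]]
jar [[253.94417053 201.79609923]]
jar [[255.47348115 227.87653575]]
side cap 248 257 204 209
```

```bash
cat >> h.py <<'E'
TH=np.radians(14.2); E=np.array([np.sin(TH),np.cos(TH),0]); X=np.array([E[1],-E[0],0]); Z=np.array([0,0,1.])
N=np.array([.521,.380,.105])
def tool(lean=0,th=None):
    e,x=(E,X) if th is None else (np.array([np.sin(th),np.cos(th),0]),np.array([np.cos(th),-np.sin(th),0]))
    z=-np.cos(lean)*Z+np.sin(lean)*x
    return R.from_matrix(np.column_stack([e,np.cross(z,e),z]))
E
python3 -c "
from h import *
look(); plan([.476,.2,.2],tool(),3)"
```

```text
t 0.1 grasp [0.1845 0.5968 0.2405] y [ 0.295  0.955 -0.001] z [-0.    -0.001 -1.   ] F [-1.   0.3  0.4] T [0.04 0.05 0.01] w 0.087 g 0.0 q [-1.29  0.33 -0.06  1.46  0.02  1.35 -0.09]
inc [-0.4397, -0.3255, 0.0455] [-0.0004, 0.0004, 0.6446] mm 164.7 deg 29.0
inc [-0.5424, -0.0715, 0.0452] [-0.0004, 0.0004, 0.6446] mm 164.7 deg 29.0
inc [-0.509, 0.2005, 0.0451] [-0.0004, 0.0004, 0.6446] mm 164.7 deg 29.0
```

Emit:
drive_tool(increments=[[-0.088,-0.065,0.009,0,0,0.129],[-0.176,-0.13,0.018,0,0,0.258],[-0.264,-0.195,0.027,0,0,0.387],[-0.352,-0.26,0.036,0,0,0.516],[-0.44,-0.3255,0.045,0,0,0.645]], claw=0)

```text
time: 0.52
ee_pos: [0.2824, 0.4633, 0.2086]
eef_rot: [0.395, 0.919, -0.0, -0.0]
ft_force: [0.5, 1.6, -0.1]
width: 0.0871
grip_force: 0.0
```

Emit:
drive_tool(increments=[[-0.1085,-0.0143,0.009,0,0,0.129],[-0.217,-0.0286,0.018,0,0,0.258],[-0.3255,-0.043,0.027,0,0,0.387],[-0.434,-0.057,0.036,0,0,0.516],[-0.5424,-0.0715,0.045,0,0,0.645]])

```text
time: 0.93
ee_pos: [0.3796, 0.331, 0.1952]
eef_rot: [0.612, 0.791, -0.0, -0.0]
ft_force: [0.6, 0.3, 0.3]
width: 0.087
grip_force: 0.0
```

Emit:
drive_tool(increments=[[-0.102,0.04,0.009,0,0,0.129],[-0.204,0.08,0.018,0,0,0.258],[-0.306,0.12,0.027,0,0,0.387],[-0.407,0.16,0.036,0,0,0.516],[-0.509,0.2,0.045,0,0,0.645]])

```text
time: 1.35
ee_pos: [0.4765, 0.1987, 0.1818]
eef_rot: [0.791, 0.612, -0.0, -0.0]
ft_force: [-0.1, 1.3, -0.3]
width: 0.0865
grip_force: 0.0
```

```bash
python3 -c "
from h import *
look(); plan([.476,.2,.088],tool(),1); look()"
```

```text
t 1.35 grasp [0.4765 0.1987 0.2005] y [ 0.968 -0.251 -0.   ] z [-0.  0. -1.] F [-0.1  1.3 -0.3] T [-0.08  0.03  0.01] w 0.0865 g 0.0 q [-0.84  0.12  0.39  1.82 -0.05  1.21 -0.69]
inc [0.0038, -0.0025, 0.375] [-0.0002, 0.0, -0.0074] mm 112.5 deg 0.3
t 1.35 grasp [0.4765 0.1987 0.2005] y [ 0.968 -0.251 -0.   ] z [-0.  0. -1.] F [-0.1  1.3 -0.3] T [-0.08  0.03  0.01] w 0.0865 g 0.0 q [-0.84  0.12  0.39  1.82 -0.05  1.21 -0.69]
```

Emit:
drive_tool(increments=[[0.002,-0.0025,0.08,0,0,0],[0.004,-0.0025,0.17,0,0,0],[0.004,-0.0025,0.26,0,0,0],[0.004,-0.0025,0.34,0,0,0],[0.004,-0.0025,0.38,0,0,0]])

```text
time: 1.77
ee_pos: [0.4738, 0.2006, 0.0649]
eef_rot: [0.789, 0.614, -0.002, -0.0]
ft_force: [-0.7, -0.1, -0.2]
width: 0.0868
grip_force: 0.0
```

Emit:
drive_tool(increments=[[0,0,0,0,0,0],[0,0,0,0,0,0],[0,0,0,0,0,0],[0,0,0,0,0,0],[0,0,0,0,0,0]], claw=1, force=20)

```text
time: 2.18
ee_pos: [0.4761, 0.202, 0.0691]
eef_rot: [0.789, 0.614, 0.001, -0.0]
ft_force: [0.4, -0.1, -0.1]
width: 0.0617
grip_force: 0.0
```

```bash
python3 -c "
from h import *
look(); plan([.476,.2,.108],tool(),1);im=camera('top');crop(im,'jar1',130,165,300,265,4.7)"
```

```text
t 2.18 grasp [0.4761 0.202  0.0878] y [ 0.969 -0.246  0.001] z [ 0.001  0.001 -1.   ] F [ 0.4 -0.1 -0.1] T [-0.12  0.11  0.02] w 0.0617 g 0.0 q [-0.82  0.25  0.38  1.94 -0.11  0.97 -0.65]
inc [-0.0064, 0.0013, -0.0673] [0.0014, -0.002, -0.0011] mm 20.3 deg 0.1
```

View pics/jar1.png

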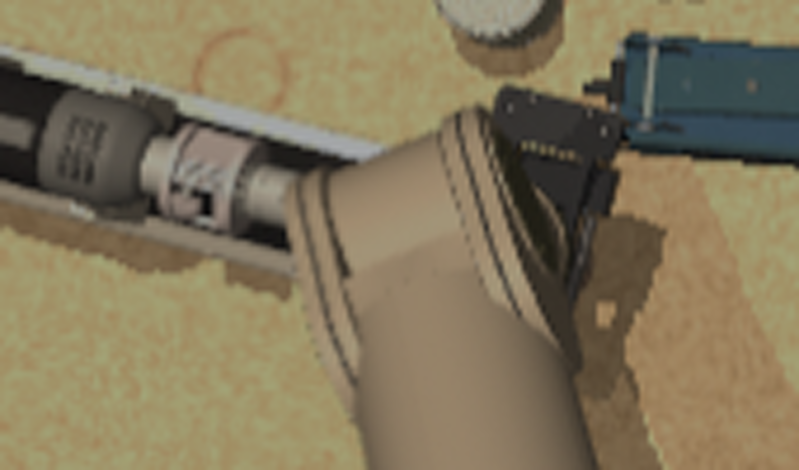

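The gripper is round the jar by the sealer's left end and the fingers are still closing (62 mm), so I close on.

Emit:
drive_tool(increments=[[0,0,0,0,0,0],[0,0,0,0,0,0],[0,0,0,0,0,0],[0,0,0,0,0,0],[0,0,0,0,0,0]])

```text
time: 2.65
ee_pos: [0.4758, 0.2017, 0.0684]
eef_rot: [0.789, 0.614, 0.0, 0.0]
ft_force: [0.4, 0.0, 3.2]
width: 0.0449
grip_force: 20.0
```

Emit:
drive_tool(increments=[[0,0,-0.01,0,0,0],[0,0,-0.02,0,0,0],[0,0,-0.04,0,0,0],[0,0,-0.06,0,0,0],[0,0,-0.08,0,0,0]])

```text
time: 3.07
ee_pos: [0.4755, 0.2016, 0.0927]
eef_rot: [0.789, 0.614, 0.0, -0.0]
ft_force: [0.2, 0.1, 0.2]
width: 0.0448
grip_force: 20.0
```

```bash
python3 -c "
from h import *
look(); plan([.392,.13,.112],tool(),1);plan([.392,.13,.112],tool(),2)"
```

```text
t 3.07 grasp [0.4755 0.2016 0.1114] y [ 0.969 -0.246 -0.   ] z [-0.  0. -1.] F [0.2 0.1 0.2] T [-0.1   0.03  0.03] w 0.0448 g 20.0 q [-0.83  0.21  0.38  1.92 -0.09  1.03 -0.66]
inc [-0.2997, -0.211, -0.002] [-0.0, -0.0001, -0.0012] mm 110.0 deg 0.1
inc [-0.1498, -0.1055, -0.001] [-0.0, -0.0, -0.0006] mm 55.0 deg 0.0
inc [-0.1498, -0.1056, -0.001] [-0.0, -0.0, -0.0006] mm 55.0 deg 0.0
```

Emit:
drive_tool(increments=[[-0.016,-0.05,0,0,0,0],[-0.04,-0.13,0,0,0,0],[-0.07,-0.22,0,0,0,0],[-0.098,-0.31,0,0,0,0],[-0.114,-0.361,0,0,0,0]])

```text
time: 3.48
ee_pos: [0.3597, 0.1948, 0.0921]
eef_rot: [0.789, 0.614, -0.0, -0.0]
ft_force: [0.4, 0.8, -1.3]
width: 0.0447
grip_force: 20.0
```

Emit:
drive_tool(increments=[[0,0,0,0,0,0],[0,0,0.02,0,0,0],[0,0,0.045,0,0,0],[0,0,0.065,0,0,0],[0,0,0.072,0,0,0]])

```text
time: 3.9
ee_pos: [0.3622, 0.1945, 0.0691]
eef_rot: [0.79, 0.614, -0.001, 0.0]
ft_force: [0.3, 0.5, -1.4]
width: 0.0446
grip_force: 20.0
```

```bash
python3 -c "
from h import *
look(); im=camera('side');crop(im,'jar2',200,160,340,260,5.5)"
```

```text
t 3.9 grasp [0.3622 0.1946 0.0878] y [ 0.969 -0.247 -0.001] z [-0.001 -0.001 -1.   ] F [ 0.3  0.5 -1.4] T [-0.12  0.07  0.06] w 0.0446 g 20.0 q [-0.92  0.01  0.32  2.18 -0.    0.95 -0.85]
```

View pics/jar2.png

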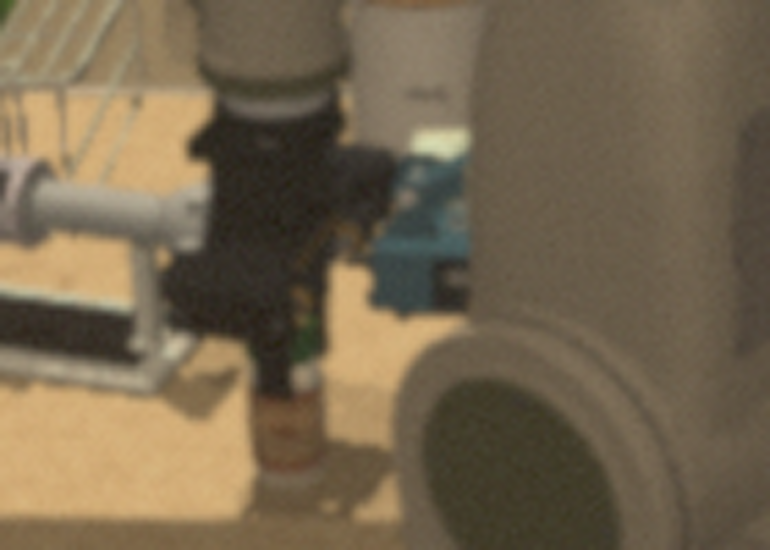

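The jar is in the fingers, upright, standing at (288, 245) in the side picture and clear of the foot. I lower it the last millimetre and release.

Emit:
drive_tool(increments=[[0,0,0.003,0,0,0],[0,0,0.003,0,0,0],[0,0,0.003,0,0,0],[0,0,0.003,0,0,0],[0,0,0.003,0,0,0]])

```text
time: 4.37
ee_pos: [0.3622, 0.1952, 0.0697]
eef_rot: [0.789, 0.614, 0.0, -0.0]
ft_force: [-0.6, 0.2, -0.7]
width: 0.0447
grip_force: 20.0
```

Emit:
drive_tool(increments=[[0,0,0,0,0,0],[0,0,0,0,0,0],[0,0,0,0,0,0],[0,0,0,0,0,0],[0,0,0,0,0,0]], claw=0)

```text
time: 4.78
ee_pos: [0.3622, 0.1951, 0.0696]
eef_rot: [0.789, 0.614, 0.0, -0.0]
ft_force: [-0.7, 0.1, -0.4]
width: 0.0701
grip_force: 0.0
```

Emit:
drive_tool(increments=[[0,0,-0.01,0,0,0],[0,0,-0.06,0,0,0],[0,0,-0.16,0,0,0],[0,0,-0.28,0,0,0],[0,0,-0.4,0,0,0]])

```text
time: 5.2
ee_pos: [0.3616, 0.1945, 0.191]
eef_rot: [0.789, 0.614, -0.001, 0.0]
ft_force: [0.7, 0.5, -0.4]
width: 0.0864
grip_force: 0.0
```

```bash
python3 -c "
from h import *
look(); T=tool(np.radians(38)); C=N+.024*E; plan(C-T.apply([0,0,.11]),T,2)
h=camera('top');h=cv2.cvtColor(h,cv2.COLOR_BGR2HSV); print(proj('top',[.362,.195,.104]))
g=((h[...,0]>45)&(h[...,0]<90)&(h[...,1]>90)).astype(np.uint8)
v,u=np.nonzero(g[200:290,210:300]);print(u.mean()+210,v.mean()+200,len(u),u.min(),u.max(),v.min(),v.max())"
```

```text
t 5.2 grasp [0.3616 0.1946 0.2097] y [ 0.969 -0.246 -0.   ] z [-0.001 -0.001 -1.   ] F [ 0.7  0.5 -0.4] T [-0.07  0.05  0.02] w 0.0864 g 0.0 q [-0.93 -0.15  0.3   2.04  0.05  1.24 -0.9 ]
inc [0.4049, 0.0875, 0.023] [-0.4225, 0.0008, -0.0005] mm 124.5 deg 19.0
inc [0.4049, 0.0754, 0.0505] [-0.4225, 0.0008, -0.0005] mm 124.5 deg 19.0
[[246.63718626 261.04463969]]
248.1875 259.375 16 31 42 54 65
```

Emit:
drive_tool(increments=[[0.081,0.0175,0.005,-0.085,0,0],[0.162,0.035,0.009,-0.17,0,0],[0.243,0.0525,0.014,-0.255,0,0],[0.324,0.07,0.018,-0.34,0,0],[0.405,0.0875,0.023,-0.4225,0,0]])

```text
time: 5.67
ee_pos: [0.4179, 0.308, 0.1833]
eef_rot: [0.778, 0.605, 0.103, 0.131]
ft_force: [0.6, -1.2, -0.8]
width: 0.0872
grip_force: 0.0
```

Emit:
drive_tool(increments=[[0.081,0.015,0.01,-0.085,0,0],[0.162,0.03,0.02,-0.17,0,0],[0.243,0.045,0.03,-0.255,0,0],[0.324,0.06,0.04,-0.34,0,0],[0.405,0.0755,0.05,-0.4225,0,0]])

```text
time: 6.08
ee_pos: [0.4731, 0.4193, 0.1762]
eef_rot: [0.746, 0.58, 0.202, 0.258]
ft_force: [1.1, 0.7, 0.3]
width: 0.0871
grip_force: 0.0
```

```bash
python3 -c "
from h import *
look(); T=tool(np.radians(38)); C=N+.024*E; plan(C,T,1)
s=camera('side');t=camera('top')
crop(s,'col_s',150,150,300,240,5.3);crop(t,'col_t',140,160,290,260,5.3)"
```

```text
t 6.08 grasp [0.4619 0.4221 0.1909] y [ 0.761 -0.194  0.619] z [ 0.6   -0.151 -0.786] F [1.1 0.7 0.3] T [0.05 0.75 0.01] w 0.0871 g 0.0 q [-1.2   0.25  0.05  1.84  0.75  1.06 -1.78]
inc [-0.0081, -0.0002, 0.3643] [0.0048, -0.0012, -0.0015] mm 109.3 deg 0.2
```

View pics/col_s.png

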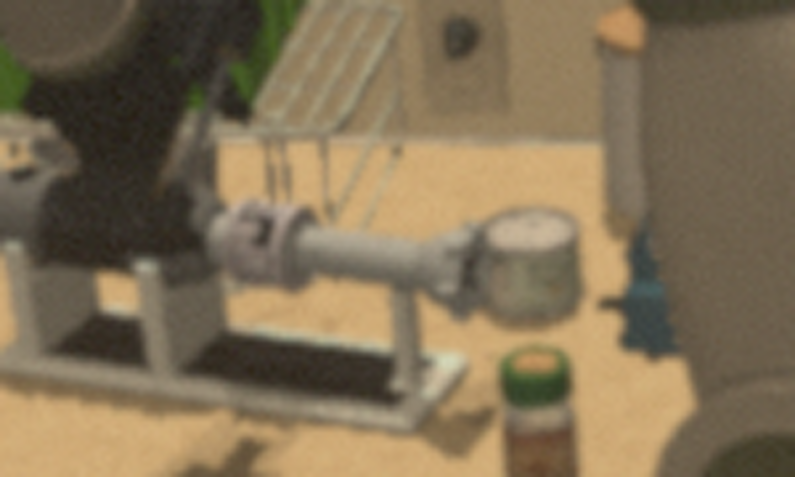

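The collar mid shows at about (200.6, 196.2) in the side picture, within a pixel of my estimate, and the jar stands upright at (251, 222). I go in along the tool axis.

Emit:
drive_tool(increments=[[-0.005,0,0.07,0.005,0,0],[-0.005,0,0.15,0.005,0,0],[-0.005,0,0.23,0.005,0,0],[-0.005,0,0.31,0.005,0,0],[-0.005,0,0.364,0.005,0,0]])

```text
time: 6.6
ee_pos: [0.5388, 0.3977, 0.0885]
eef_rot: [0.747, 0.58, 0.198, 0.256]
ft_force: [0.1, -0.2, 0.0]
width: 0.0872
grip_force: 0.0
```

Emit:
drive_tool(increments=[[0,0,0,0,0,0],[0,0,0,0,0,0],[0,0,0,0,0,0],[0,0,0,0,0,0],[0,0,0,0,0,0]], claw=1, force=8)

```text
time: 7.02
ee_pos: [0.5373, 0.4007, 0.091]
eef_rot: [0.747, 0.581, 0.2, 0.255]
ft_force: [-0.2, 0.1, 0.8]
width: 0.0617
grip_force: 0.0
```

Emit:
drive_tool(increments=[[0,0,0,0,0,0],[0,0,0,0,0,0],[0,0,0,0,0,0],[0,0,0,0,0,0],[0,0,0,0,0,0]])

```text
time: 7.43
ee_pos: [0.5374, 0.4003, 0.0902]
eef_rot: [0.747, 0.581, 0.199, 0.255]
ft_force: [-6.6, 0.5, 5.0]
width: 0.0508
grip_force: 7.9
```

```bash
python3 -c "
from h import *
look(); plan(N+.025*E,tool(np.radians(38)),1)"
```

```text
t 7.43 grasp [0.5263 0.4031 0.105 ] y [ 0.766 -0.194  0.613] z [ 0.594 -0.15  -0.79 ] F [-6.6  0.5  5. ] T [-0.14  1.   -0.17] w 0.0508 g 7.9 q [-1.12  0.4   0.11  1.85  0.81  0.86 -1.8 ]
inc [0.0043, 0.0016, 0.0012] [-0.0045, -0.0006, -0.0009] mm 1.4 deg 0.2
```

Emit:
drive_tool(increments=[[0,0,0,0.02,0,0],[0,0,0,0.04,0,0],[0,0,0,0.055,0,0],[0,0,0,0.055,0,0],[0,0,0,0.055,0,0]])

```text
time: 7.85
ee_pos: [0.5368, 0.4004, 0.0896]
eef_rot: [0.752, 0.585, 0.186, 0.239]
ft_force: [-7.4, 0.4, 3.1]
width: 0.0507
grip_force: 8.0
```

```bash
python3 -c "
from h import *
look()"
```

```text
t 7.85 grasp [0.5264 0.4031 0.1048] y [ 0.792 -0.201  0.577] z [ 0.559 -0.141 -0.817] F [-7.4  0.4  3.1] T [ 0.21  1.56 -0.15] w 0.0507 g 8.0 q [-1.09  0.39  0.1   1.83  0.75  0.86 -1.74]
```

Emit:
drive_tool(increments=[[0,-0.002,-0.004,0,0,0],[0,-0.003,-0.005,0,0,0],[0,-0.003,-0.005,0,0,0],[0,-0.003,-0.005,0,0,0],[0,-0.003,-0.005,0,0,0]], claw=1, force=40)

```text
time: 8.27
ee_pos: [0.5366, 0.4004, 0.0898]
eef_rot: [0.752, 0.585, 0.186, 0.239]
ft_force: [6.4, 5.4, -9.8]
width: 0.0502
grip_force: 39.9
```

Emit:
drive_tool(increments=[[0.01,0,0,0,0,0],[0.02,0,0,0,0,0],[0.03,0,0,0,0,0],[0.04,0,0,0,0,0],[0.048,0,0,0,0,0]])

```text
time: 8.68
ee_pos: [0.5395, 0.4111, 0.0896]
eef_rot: [0.753, 0.584, 0.184, 0.241]
ft_force: [-8.7, -9.6, 3.9]
width: 0.0505
grip_force: 39.8
```

```bash
python3 -c "
from h import *
look()"
```

```text
t 8.68 grasp [0.5291 0.4139 0.1049] y [ 0.791 -0.201  0.578] z [ 0.558 -0.148 -0.816] F [-8.7 -9.6  3.9] T [-1.64  1.65 -1.33] w 0.0505 g 39.8 q [-1.09  0.42  0.09  1.8   0.74  0.88 -1.73]
```

Emit:
drive_tool(increments=[[0.007,0,0,0,0,0],[0.014,0,0,0,0,0],[0.018,0,0,0,0,0],[0.018,0,0,0,0,0],[0.018,0,0,0,0,0]])

```text
time: 9.1
ee_pos: [0.5404, 0.4141, 0.0895]
eef_rot: [0.753, 0.583, 0.182, 0.242]
ft_force: [-16.3, -16.1, 11.6]
width: 0.0501
grip_force: 39.7
```

```bash
python3 -c "
from h import *
look()"
```

```text
t 9.1 grasp [0.5299 0.417  0.1048] y [ 0.791 -0.202  0.578] z [ 0.557 -0.152 -0.816] F [-16.3 -16.1  11.6] T [-3.07  2.2  -2.42] w 0.0501 g 39.7 q [-1.09  0.42  0.09  1.79  0.74  0.88 -1.73]
```

Emit:
drive_tool(increments=[[-0.002,-0.0046,-0.0002,0.0933,0,0],[-0.002,-0.0091,-0.0007,0.1867,0,0],[-0.002,-0.0136,-0.0015,0.28,0,0],[-0.002,-0.018,-0.0027,0.3733,0,0],[-0.002,-0.0223,-0.0041,0.4667,0,0]])

```text
time: 9.52
ee_pos: [0.5341, 0.416, 0.0863]
eef_rot: [0.784, 0.608, 0.072, 0.098]
ft_force: [-6.2, -15.1, -3.0]
width: 0.0499
grip_force: 39.9
```

```bash
python3 -c "
from h import *
look()"
```

```text
t 9.52 grasp [0.5298 0.4172 0.1044] y [ 0.94  -0.24   0.241] z [ 0.232 -0.067 -0.97 ] F [ -6.2 -15.1  -3. ] T [-3.07  1.37 -0.92] w 0.0499 g 39.9 q [-0.82  0.46 -0.03  1.61  0.28  0.99 -1.24]
```

Emit:
drive_tool(increments=[[0,-0.0046,-0.0002,0.0933,0,0],[0,-0.0091,-0.0007,0.1867,0,0],[0,-0.0136,-0.0015,0.28,0,0],[0,-0.018,-0.0027,0.3733,0,0],[0,-0.0213,-0.0038,0.445,0,0]])

```text
time: 9.93
ee_pos: [0.5276, 0.4177, 0.0857]
eef_rot: [0.789, 0.612, -0.036, -0.04]
ft_force: [-10.8, -12.8, -4.2]
width: 0.0502
grip_force: 40.3
```

```bash
python3 -c "
from h import *
look()"
```

```text
t 9.93 grasp [0.5296 0.4173 0.1043] y [ 0.963 -0.247 -0.107] z [-0.105  0.02  -0.994] F [-10.8 -12.8  -4.2] T [-3.38  0.13  0.27] w 0.0502 g 40.3 q [-0.61  0.59 -0.12  1.39 -0.02  1.23 -0.96]
```

Emit:
drive_tool(increments=[[0,0,0,-0.02,0,0],[-0.005,0,0,-0.03,0,0],[-0.012,0,0,-0.03,0,0],[-0.019,0,0,-0.03,0,0],[-0.026,0,0,-0.03,0,0]])

```text
time: 10.35
ee_pos: [0.5265, 0.4112, 0.0851]
eef_rot: [0.789, 0.613, -0.026, -0.029]
ft_force: [0.9, 2.2, -11.0]
width: 0.0502
grip_force: 39.9
```

Emit:
drive_tool(increments=[[0,0,0,0,0,0],[0,0,0,0,0,0],[0,0,0,0,0,0],[0,0,0,0,0,0],[0,0,0,0,0,0]])

```text
time: 10.77
ee_pos: [0.5266, 0.4116, 0.0851]
eef_rot: [0.789, 0.613, -0.026, -0.029]
ft_force: [-1.2, -7.4, -11.6]
width: 0.0507
grip_force: 39.9
```

```bash
python3 -c "
from h import *
look()"
```

```text
t 10.77 grasp [0.528  0.4114 0.1038] y [ 0.966 -0.247 -0.077] z [-0.076  0.014 -0.997] F [ -1.2  -7.4 -11.6] T [-1.73 -0.67  0.19] w 0.0507 g 39.9 q [-0.62  0.56 -0.11  1.43 -0.    1.2  -0.97]
```

Emit:
drive_tool(increments=[[-0.002,0,0,0,0,0],[-0.004,0,0,0,0,0],[-0.006,0,0,0,0,0],[-0.008,0,0,0,0,0],[-0.008,0,0,0,0,0]])

```text
time: 11.18
ee_pos: [0.5264, 0.4112, 0.0853]
eef_rot: [0.789, 0.613, -0.024, -0.03]
ft_force: [5.6, 0.6, -24.2]
width: 0.0503
grip_force: 40.0
```

```bash
python3 -c "
from h import *
look()"
```

```text
t 11.18 grasp [0.5278 0.4109 0.104 ] y [ 0.966 -0.246 -0.076] z [-0.074  0.018 -0.997] F [  5.6   0.6 -24.2] T [-0.42 -2.44 -0.04] w 0.0503 g 40.0 q [-0.62  0.56 -0.11  1.43 -0.    1.19 -0.96]
```

Emit:
drive_tool(increments=[[0,0,0,0,0,0],[0,0,0,0,0,0],[0,0,0,0,0,0],[0,0,0,0,0,0],[0,0,0,0,0,0]], claw=0, force=20)

```text
time: 11.6
ee_pos: [0.5263, 0.4129, 0.0885]
eef_rot: [0.789, 0.614, -0.022, -0.03]
ft_force: [0.3, 1.2, 0.5]
width: 0.0757
grip_force: 0.0
```

Emit:
drive_tool(increments=[[0,0,0,0,0,0],[0,0,0,0,0,0],[0,0,0,0,0,0],[0,0,-0.02,0,0,0],[0,0,-0.06,0,0,0]])

```text
time: 12.02
ee_pos: [0.5267, 0.411, 0.1043]
eef_rot: [0.789, 0.613, -0.025, -0.03]
ft_force: [0.1, -0.1, 0.2]
width: 0.0869
grip_force: 0.0
```

Emit:
drive_tool(increments=[[0,0,-0.08,0,0,0],[0,0,-0.18,0,0,0],[0,0,-0.26,0,0,0],[0,0,-0.3,0,0,0],[0,0,-0.3,0,0,0]])

```text
time: 12.43
ee_pos: [0.5356, 0.4107, 0.1992]
eef_rot: [0.789, 0.613, -0.02, -0.03]
ft_force: [0.6, 0.5, 0.4]
width: 0.0872
grip_force: 0.0
```

```bash
python3 -c "
from h import *
look(); plan(N-.040*E+.1*Z,tool(),1)
s=camera('side')
crop(s,'col2',160,160,270,230,7.2)"
```

```text
t 12.43 grasp [0.5369 0.4103 0.2178] y [ 0.967 -0.246 -0.072] z [-0.069  0.023 -0.997] F [0.6 0.5 0.4] T [-0.15 -0.05 -0.03] w 0.0872 g 0.0 q [-0.62  0.49 -0.11  1.3  -0.01  1.4  -0.96]
inc [-0.2447, -0.0186, 0.0432] [-0.092, -0.0063, -0.0016] mm 74.8 deg 4.1
```

View pics/col2.png

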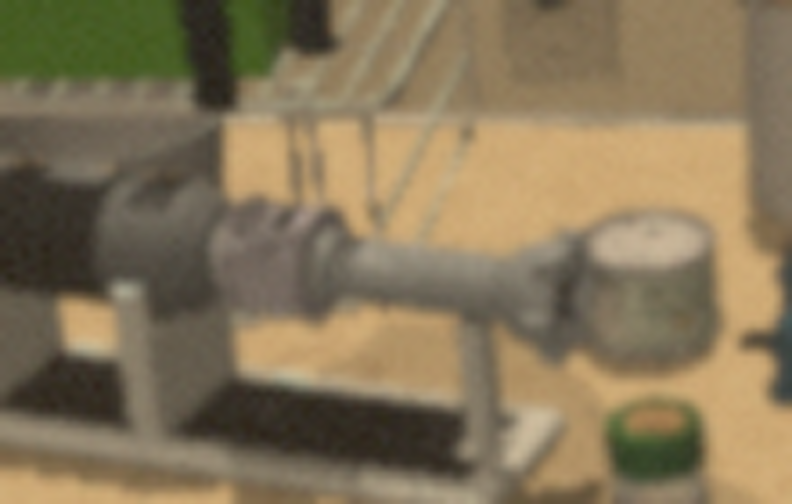

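The collar now sits turned, flats upright, back against the housing at (198, 196) in the side picture. It stays open with nothing touching it, so I go to the foot.

Emit:
drive_tool(increments=[[-0.06,-0.005,0,-0.02,0,0],[-0.12,-0.01,0,-0.05,-0.003,0],[-0.19,-0.018,0,-0.08,-0.006,0],[-0.245,-0.022,0,-0.092,-0.006,0],[-0.245,-0.022,0.0,-0.092,-0.006,0]])

```text
time: 12.9
ee_pos: [0.5086, 0.337, 0.1942]
eef_rot: [0.79, 0.613, -0.004, 0.001]
ft_force: [0.8, -0.7, -0.3]
width: 0.087
grip_force: 0.0
```

```bash
python3 -c "
from h import *
look(); plan(N-.040*E-.001*X,tool(),1)"
```

```text
t 12.9 grasp [0.5087 0.3371 0.2129] y [ 0.969 -0.248 -0.004] z [-0.006 -0.006 -1.   ] F [ 0.8 -0.7 -0.3] T [-0.11 -0.01  0.01] w 0.087 g 0.0 q [-0.59  0.32 -0.09  1.53  0.03  1.3  -0.93]
inc [0.0186, 0.0029, 0.3594] [-0.0052, 0.0097, -0.0034] mm 108.0 deg 0.5
```

Emit:
drive_tool(increments=[[0.01,0.003,0.08,0,0,0],[0.01,0.003,0.18,0,0,0],[0.01,0.003,0.27,0,0,0],[0.01,0.003,0.34,0,0,0],[0.01,0.003,0.355,0,0,0]])

```text
time: 13.32
ee_pos: [0.5081, 0.3412, 0.0834]
eef_rot: [0.789, 0.614, -0.007, -0.0]
ft_force: [-0.6, -0.4, -0.1]
width: 0.0872
grip_force: 0.0
```

Emit:
drive_tool(increments=[[0,0,0,0,0,0],[0,0,0,0,0,0],[0,0,0,0,0,0],[0,0,0,0,0,0],[0,0,0,0,0,0]])

```text
time: 13.73
ee_pos: [0.5113, 0.343, 0.0901]
eef_rot: [0.789, 0.614, -0.002, -0.0]
ft_force: [0.1, 0.8, -0.5]
width: 0.0872
grip_force: 0.0
```

```bash
python3 -c "
from h import *
look(); plan(N-.040*E-.001*X,tool(),1)"
```

```text
t 13.73 grasp [0.5113 0.343  0.1088] y [ 0.969 -0.246 -0.002] z [-0.003 -0.002 -1.   ] F [ 0.1  0.8 -0.5] T [-0.1   0.03 -0.01] w 0.0872 g 0.0 q [-0.59  0.42 -0.1   1.63  0.04  1.1  -0.95]
inc [-0.0058, -0.0021, 0.0127] [-0.0032, 0.004, -0.0009] mm 4.2 deg 0.2
```

Correct by 4 mm and close.

Emit:
drive_tool(increments=[[-0.005,-0.002,0.0125,-0.003,0.004,0],[-0.005,-0.002,0.0125,-0.003,0.004,0],[-0.005,-0.002,0.0125,-0.003,0.004,0],[-0.005,-0.002,0.0125,-0.003,0.004,0],[-0.005,-0.002,0.0125,-0.003,0.004,0]], claw=1, force=15)

```text
time: 14.15
ee_pos: [0.5097, 0.3413, 0.0852]
eef_rot: [0.789, 0.614, -0.001, -0.0]
ft_force: [0.3, 1.0, -0.1]
width: 0.0614
grip_force: 0.0
```

Emit:
drive_tool(increments=[[0,0,0,0,0,0],[0,0,0,0,0,0],[0,0,0,0,0,0],[0,0,0,0,0,0],[0,0,0,0,0,0]])

```text
time: 14.57
ee_pos: [0.5096, 0.3413, 0.0851]
eef_rot: [0.789, 0.614, -0.001, -0.0]
ft_force: [-0.3, 0.0, 0.6]
width: 0.0336
grip_force: 15.0
```

Emit:
drive_tool(increments=[[0,0,0,0,0,0],[0,0,0,0,0,0],[0,0,0,0,0,0],[0,0,0,0,0,0],[0,0,0,0,0,0]])

```text
time: 14.98
ee_pos: [0.5097, 0.3413, 0.0851]
eef_rot: [0.789, 0.614, -0.001, -0.0]
ft_force: [-0.2, 0.8, 0.3]
width: 0.0332
grip_force: 15.0
```

```bash
python3 -c "
from h import *
look()"
```

```text
t 14.98 grasp [0.5097 0.3413 0.1038] y [ 0.969 -0.246 -0.001] z [-0.002 -0.001 -1.   ] F [-0.2  0.8  0.3] T [-0.08  0.15 -0.02] w 0.0332 g 15.0 q [-0.59  0.42 -0.1   1.64  0.04  1.08 -0.94]
```

Emit:
drive_tool(increments=[[0,0,0,0,0,0],[-0.006,0,0,0,0,0],[-0.015,0,0,0,0,0],[-0.025,0,0,0,0,0],[-0.035,0,0,0,0,0]], claw=1, force=45)

```text
time: 15.4
ee_pos: [0.5072, 0.3311, 0.0853]
eef_rot: [0.789, 0.614, -0.001, -0.0]
ft_force: [0.3, 3.0, 0.1]
width: 0.0329
grip_force: 45.0
```

```bash
python3 -c "
from h import *
look()"
```

```text
t 15.4 grasp [0.5072 0.3311 0.104 ] y [ 0.969 -0.246 -0.001] z [-0.001 -0.001 -1.   ] F [0.3 3.  0.1] T [ 0.65 -0.09  0.04] w 0.0329 g 45.0 q [-0.58  0.4  -0.1   1.67  0.04  1.08 -0.93]
```

Emit:
drive_tool(increments=[[-0.02,0,0,0,0,0],[-0.045,0,0,0,0,0],[-0.07,0,0,0,0,0],[-0.09,0,0,0,0,0],[-0.1,0,0,0,0,0]])

```text
time: 15.82
ee_pos: [0.4995, 0.3, 0.0849]
eef_rot: [0.79, 0.613, -0.002, 0.0]
ft_force: [-0.1, -0.3, -2.7]
width: 0.0328
grip_force: 45.0
```

Emit:
drive_tool(increments=[[-0.01,0,0,0,0,0],[-0.03,0,0,0,0,0],[-0.05,0,0,0,0,0],[-0.07,0,0,0,0,0],[-0.08,0,0,0,0,0]])

```text
time: 16.23
ee_pos: [0.4936, 0.2773, 0.0849]
eef_rot: [0.79, 0.614, -0.002, 0.0]
ft_force: [1.2, 0.1, -3.4]
width: 0.033
grip_force: 45.0
```

```bash
python3 -c "
from h import *
look()
s=camera('side'); crop(s,'out',160,150,300,250,5.5)"
```

```text
t 16.23 grasp [0.4937 0.2774 0.1036] y [ 0.969 -0.247 -0.002] z [-0.002 -0.002 -1.   ] F [ 1.2  0.1 -3.4] T [-0.04 -0.01  0.03] w 0.033 g 45.0 q [-0.52  0.33 -0.08  1.77  0.03  1.05 -0.87]
```

View pics/out.png

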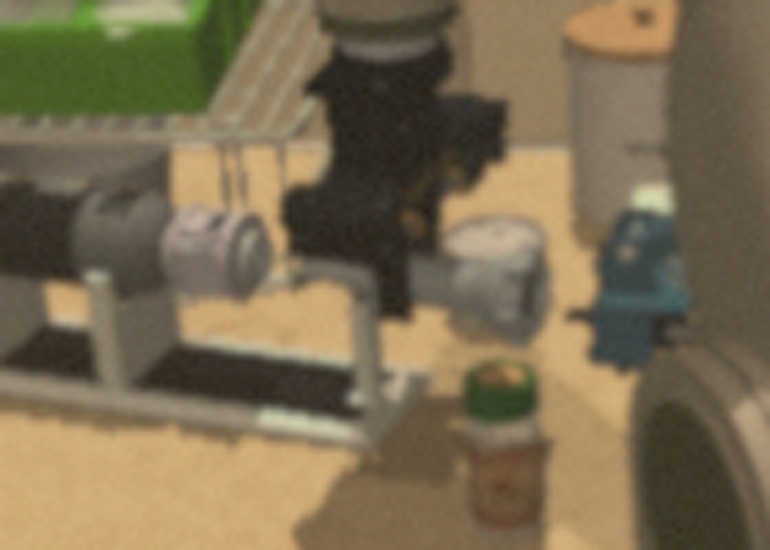

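The foot is fully out with its shank end clear of the nose, the collar stays open, and the jar stands upright at (252, 230). I lift and carry the foot past the front of the sealer.

```bash
cat >> h.py <<'E'
def chain(ws):
    s=read_state(); r=R.from_quat(s["eef_rot"]); p=s["ee_pos"]
    for pos,rot in ws:
        q=np.array(pos)+rot.apply([0,0,hold_point_z])
        print("inc",(r.inv().apply(q-p)/.3).round(4).tolist(),((r.inv()*rot).as_rotvec()/(np.pi/4)).round(4).tolist(),"mm",round(np.linalg.norm(q-p)*1000)); r,p=rot,q
TT=tool(0,np.radians(8.2)); TP=np.array([.461,-.356,0])
E
python3 -c "
from h import *
look(); a=tool();b=tool(0,np.radians(11))
chain([([.49,.26,.22],a),([.425,.14,.30],a),([.41,.0,.30],b),([.415,-.14,.30],b),([.44,-.28,.29],TT),(TP+[0,0,.22],TT)])"
```

```text
t 16.28 grasp [0.4937 0.2772 0.1037] y [ 0.969 -0.247 -0.002] z [-0.002 -0.002 -1.   ] F [-0.2 -0.5 -2.8] T [-0.06  0.02 -0.01] w 0.0325 g 45.0 q [-0.52  0.32 -0.08  1.77  0.03  1.05 -0.87]
inc [-0.0593, 0.0016, -0.3874] [-0.002, 0.0032, -0.0023] mm 118
inc [-0.4409, -0.1119, -0.2667] [0.0, 0.0, 0.0] mm 158
inc [-0.4647, 0.066, 0.0] [0.0, 0.0, -0.0711] mm 141
inc [-0.4549, 0.1054, 0.0] [0.0, 0.0, 0.0] mm 140
inc [-0.4422, 0.1708, 0.0333] [0.0, 0.0, -0.0622] mm 143
inc [-0.2408, 0.1054, 0.2333] [0.0, 0.0, 0.0] mm 105
```

Emit:
drive_tool(increments=[[-0.005,0,-0.05,0,0,0],[-0.015,0,-0.13,0,0,0],[-0.03,0,-0.22,0,0,0],[-0.045,0,-0.31,0,0,0],[-0.06,0,-0.39,0,0,0]])

```text
time: 16.7
ee_pos: [0.4896, 0.2613, 0.2039]
eef_rot: [0.789, 0.614, -0.001, -0.0]
ft_force: [0.7, 0.0, -3.9]
width: 0.0323
grip_force: 45.0
```

Emit:
drive_tool(increments=[[-0.08,-0.02,-0.06,0,0,0],[-0.17,-0.042,-0.115,0,0,0],[-0.26,-0.065,-0.17,0,0,0],[-0.35,-0.09,-0.22,0,0,0],[-0.44,-0.112,-0.265,0,0,0]])

```text
time: 17.12
ee_pos: [0.4239, 0.1409, 0.283]
eef_rot: [0.789, 0.614, -0.001, -0.0]
ft_force: [1.1, -0.9, -3.0]
width: 0.0329
grip_force: 45.0
```

Emit:
drive_tool(increments=[[-0.09,0.013,0,0,0,-0.014],[-0.185,0.026,0,0,0,-0.028],[-0.28,0.04,0,0,0,-0.042],[-0.37,0.053,0,0,0,-0.056],[-0.465,0.066,0,0,0,-0.071]])

```text
time: 17.53
ee_pos: [0.4091, 0.0006, 0.2823]
eef_rot: [0.772, 0.636, -0.001, -0.0]
ft_force: [0.5, -0.8, -3.0]
width: 0.0331
grip_force: 45.0
```

Emit:
drive_tool(increments=[[-0.09,0.021,0,0,0,0],[-0.18,0.042,0,0,0,0],[-0.27,0.063,0,0,0,0],[-0.36,0.084,0,0,0,0],[-0.455,0.105,0,0,0,0]])

```text
time: 17.95
ee_pos: [0.4141, -0.1394, 0.2825]
eef_rot: [0.772, 0.636, -0.001, -0.0]
ft_force: [0.8, 0.8, -3.4]
width: 0.0327
grip_force: 45.0
```

```bash
python3 -c "
from h import *
look(); chain([([.44,-.28,.29],TT),(TP+[0,0,.2],TT)])"
```

```text
t 17.95 grasp [ 0.4141 -0.1394  0.3012] y [ 0.982 -0.191 -0.001] z [-0.001 -0.001 -1.   ] F [ 0.8  0.8 -3.4] T [ 0.09 -0.03 -0.02] w 0.0327 g 45.0 q [-0.17 -0.14  0.35  1.84  0.05  1.44 -0.02]
inc [-0.4435, 0.1743, 0.0375] [-0.0013, 0.0013, -0.0627] mm 143
inc [-0.2408, 0.1054, 0.3] [0.0, 0.0, 0.0] mm 120
```

Emit:
drive_tool(increments=[[-0.09,0.035,0.007,0,0,-0.012],[-0.18,0.07,0.015,0,0,-0.025],[-0.27,0.105,0.022,0,0,-0.038],[-0.36,0.14,0.03,0,0,-0.05],[-0.4435,0.174,0.0375,0,0,-0.063]])

```text
time: 18.37
ee_pos: [0.4399, -0.2805, 0.2712]
eef_rot: [0.756, 0.655, -0.001, 0.0]
ft_force: [0.5, 0.3, -3.7]
width: 0.0329
grip_force: 45.0
```

Emit:
drive_tool(increments=[[-0.06,0.025,0.07,0,0,0],[-0.12,0.05,0.15,0,0,0],[-0.18,0.08,0.22,0,0,0],[-0.23,0.1,0.28,0,0,0],[-0.241,0.1055,0.3,0,0,0]])

```text
time: 18.78
ee_pos: [0.4595, -0.3565, 0.1781]
eef_rot: [0.757, 0.654, -0.002, -0.002]
ft_force: [-0.2, 0.4, -3.6]
width: 0.0329
grip_force: 45.0
```

Emit:
drive_tool(increments=[[0,0,0,0,0,0],[0,0,0,0,0,0],[0,0,0,0,0,0],[0,0,0,0,0,0],[0,0,0,0,0,0]])

```text
time: 19.2
ee_pos: [0.4615, -0.3545, 0.1823]
eef_rot: [0.756, 0.655, -0.0, 0.001]
ft_force: [0.3, -0.3, -3.8]
width: 0.033
grip_force: 45.0
```

```bash
python3 -c "
from h import *
look(); t=TT*R.from_rotvec([0,-np.radians(5),0]); chain([(TP+[0,0,.07],t),(TP+[0,0,.036],t)])
s=camera('side');t=camera('top')
a=s[150:250,360:470];b=t[165:265,380:490]
cv2.imwrite('pics/place.png',cv2.resize(np.hstack([a,b]),None,fx=3.6,fy=3.6,interpolation=cv2.INTER_CUBIC))
for n in('side','top'):
  for y in(-.086,0,.074): print(n,y,proj(n,read_state()['ee_pos']+[0,0,.0187]+TT.apply([1,0,0])*y))"
```

```text
t 19.2 grasp [ 0.4615 -0.3545  0.201 ] y [ 0.99  -0.142  0.   ] z [ 0.    -0.001 -1.   ] F [ 0.3 -0.3 -3.8] T [0.02 0.06 0.01] w 0.033 g 45.0 q [ 0.09  0.29  0.59  1.66 -0.17  1.24  0.57]
inc [-0.01, -0.0012, 0.4366] [0.0005, -0.1095, 0.001] mm 131
inc [0.0099, 0.0, 0.1129] [0.0, 0.0, 0.0] mm 34
side -0.086 [[442.09025747 182.48570933]]
side 0 [[416.60434782 180.69821315]]
side 0.074 [[394.79537642 179.1834477 ]]
top -0.086 [[482.10867581 230.48711683]]
top 0 [[450.02969344 225.76002835]]
top 0.074 [[422.31586886 221.67493437]]
```

View pics/place.png

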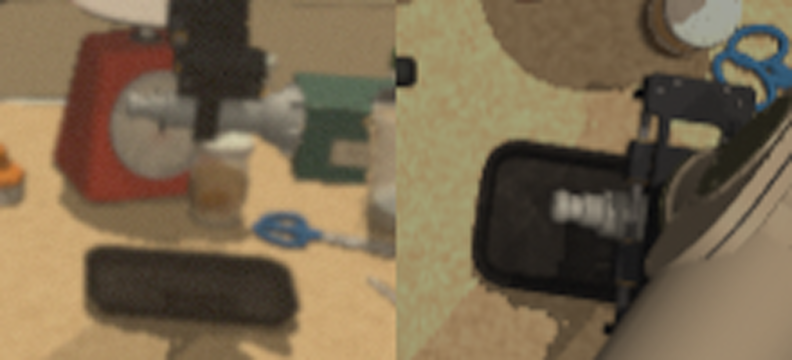

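```bash
python3 -c "
from h import *
t=cv2.imread('pics/top0.png'); print(plane('top',463,168,.097),plane('top',460.5,170,.097),plane('top',463,180,.03))
h=t[150:190,440:490].astype(int).sum(2)//30
for r in h[::2]: print(' '.join('%2d'%x for x in r[::2]))"
```

```text
[ 0.62993328 -0.42268122  0.097     ] [ 0.62408357 -0.41531136  0.097     ] [ 0.6032111  -0.44202241  0.03      ]
14 14 14 14 14 13 13 14 14 14 14 14 14 14 14 14 13 13 14 14 13 13 14 14 13
12 14 14 14 14 14 14 14 14 14 14 13 13 14 13 13 13 13 14 13 14 13 13 13 14
 6  6  7 11 12 13 13 13 12  9  6  4  7 13 13 13 13 13 13 13 13 13 13 13 13
 6  6  6  6  7  7  6  4  4  5  5  8  9 11 12 13 13 13 13 13 14 14 13 13 14
 7  7  8  7  6  5  6  8  9  7 10 10 11 10 10 10 14 13 13 13 13 13 13 13 13
 7  7  7  7  7  9  8  8  7 10 10 11 11 11 11 12 15 13 14 14 13 14 13 13 13
 8  8  8  9  9  8  6  7  9 10 11 11 11 11 12 15 15 15 13 13 13 14 13 13 13
 9  9  8  9  8  5  6  6 10 11 11 11 11 12 15 15 15 15 13 13 13 13 13 13 13
 9  9  9  9  6  6  6  6 10 11 11 11 11 15 15 15 15 15 14 13 13 13 13 13 12
 8  9  9  9  4  6  6  6 10 11 11 12 15 15 15 15 15 15 13 14 13 14 13 13 13
 8  9  9  8  4  6  6  6 10 10 12 15 15 14 15 15 15 15 13 13 13 13 13 13 13
 8  8  9  8  4  5  6  6  9 15 15 14 15 15 15 15 15 11  8  8  8  8  8 12 13
 8  9  9  9  5  4  6  6  5 13 14 15 15 15 15 15 14  8  7  7  7  6  6  8 12
 8  8  9  9  7  4  5  6  6  6 10 14 15 15 14 12  8  8 13 13 12 13 10  4  8
 9  9  9  9  9  6  4  5  6  7  6  6  7  8 11 12  7  9 14 13 14 13 14  5  9
 9  8  9  9  9  9  7  6  4  5  7  8  9  9 10  8  7  8  8 12 14 12  9  8 11
 9  9  9  8  8  9  9  9  9  8  8  9  8  9  7  9 10  6  7  8  9  8  8  8 12
 8  9  9  9  9  9  9  9  9  9  8  8  9  9  6  9 13 11  8  6  6  7  6  8  8
 8  9  9  9  9  9  9  9  9  9  8  8  8 13  6  8 13 13 13 13  7  7  8  8  8
 8  8  8 11 11 10  9  9  9  9  9  8 11 14 11  7 10 13 13 13 14  5  8  7  7
```

Shank end at px (423.6, 222) and guard front at (444, 183) match my prediction to within about 3 mm, and the lidded jar is clear of the gripper. I lower with the tail tilted slightly down.

Emit:
drive_tool(increments=[[-0.001,-0.001,0.09,0,-0.03,0],[-0.002,-0.001,0.2,0,-0.06,0],[-0.003,-0.001,0.31,0,-0.09,0],[-0.003,-0.001,0.4,0,-0.11,0],[-0.003,-0.001,0.437,0,-0.11,0]])

```text
time: 19.72
ee_pos: [0.459, -0.3536, 0.0466]
eef_rot: [0.755, 0.655, -0.034, 0.026]
ft_force: [-0.4, 1.7, -4.6]
width: 0.0327
grip_force: 45.0
```

Emit:
drive_tool(increments=[[0.001,0,0.01,0,0,0],[0.003,0,0.035,0,0,0],[0.005,0,0.06,0,0,0],[0.007,0,0.08,0,0,0],[0.007,0,0.09,0,0,0]])

```text
time: 20.13
ee_pos: [0.4604, -0.3566, 0.023]
eef_rot: [0.755, 0.654, -0.033, 0.028]
ft_force: [0.0, 0.8, -3.6]
width: 0.0328
grip_force: 45.0
```

Emit:
drive_tool(increments=[[0,0,0.003,0,0,0],[0,0,0.006,0,0,0],[0,0,0.009,0,0,0],[0,0,0.012,0,0,0],[0,0,0.012,0,0,0]])

```text
time: 20.55
ee_pos: [0.4602, -0.3567, 0.0195]
eef_rot: [0.755, 0.654, -0.034, 0.028]
ft_force: [0.2, -0.0, -4.6]
width: 0.0326
grip_force: 45.0
```

```bash
python3 -c "
from h import *
look()"
```

```text
t 20.55 grasp [ 0.4605 -0.3551  0.0382] y [ 0.99  -0.143 -0.001] z [-0.014 -0.087 -0.996] F [ 0.2 -0.  -4.6] T [ 0.22 -0.02 -0.02] w 0.0326 g 45.0 q [ 0.08  0.46  0.54  1.84 -0.2   0.87  0.56]
```

Emit:
drive_tool(increments=[[0,0,0.003,0,0,0],[0,0,0.006,0,0,0],[0,0,0.009,0,0,0],[0,0,0.009,0,0,0],[0,0,0.009,0,0,0]], claw=1, force=20)

```text
time: 20.97
ee_pos: [0.4601, -0.3568, 0.0167]
eef_rot: [0.755, 0.654, -0.034, 0.028]
ft_force: [-0.2, 0.2, -2.7]
width: 0.0335
grip_force: 20.0
```

Emit:
drive_tool(increments=[[0,0,0.003,0,0,0],[0,0,0.006,0,0,0],[0,0,0.01,0,0,0],[0,0,0.01,0,0,0],[0,0,0.01,0,0,0]])

```text
time: 21.38
ee_pos: [0.46, -0.3571, 0.0137]
eef_rot: [0.755, 0.654, -0.034, 0.028]
ft_force: [0.1, 0.1, -3.2]
width: 0.0338
grip_force: 20.0
```

```bash
python3 -c "
from h import *
look()"
```

```text
t 21.38 grasp [ 0.4602 -0.3555  0.0323] y [ 0.99  -0.143 -0.002] z [-0.014 -0.086 -0.996] F [ 0.1  0.1 -3.2] T [0.21 0.01 0.01] w 0.0338 g 20.0 q [ 0.09  0.46  0.54  1.85 -0.2   0.86  0.56]
```

Emit:
drive_tool(increments=[[0,0,0.003,0,0,0],[0,0,0.006,0,0,0],[0,0,0.008,0,0,0],[0,0,0.008,0,0,0],[0,0,0.008,0,0,0]])

```text
time: 21.8
ee_pos: [0.46, -0.3573, 0.0114]
eef_rot: [0.755, 0.654, -0.034, 0.028]
ft_force: [-0.1, -0.4, -3.6]
width: 0.033
grip_force: 20.0
```

Emit:
drive_tool(increments=[[0,0,0.003,0,0,0],[0,0,0.006,0,0,0],[0,0,0.006,0,0,0],[0,0,0.006,0,0,0],[0,0,0.006,0,0,0]])

```text
time: 22.22
ee_pos: [0.46, -0.3575, 0.0096]
eef_rot: [0.755, 0.654, -0.034, 0.028]
ft_force: [-0.8, -0.2, -2.7]
width: 0.0333
grip_force: 20.0
```

```bash
python3 -c "
from h import *
look()"
```

```text
t 22.22 grasp [ 0.4603 -0.3559  0.0283] y [ 0.99  -0.143 -0.001] z [-0.014 -0.087 -0.996] F [-0.8 -0.2 -2.7] T [ 0.16 -0.02  0.  ] w 0.0333 g 20.0 q [ 0.09  0.47  0.54  1.85 -0.2   0.86  0.56]
```

Emit:
drive_tool(increments=[[0,0,0.003,0,0,0],[0,0,0.005,0,0,0],[0,0,0.005,0,0,0],[0,0,0.005,0,0,0],[0,0,0.005,0,0,0]])

```text
time: 22.63
ee_pos: [0.4601, -0.3576, 0.0082]
eef_rot: [0.755, 0.654, -0.034, 0.028]
ft_force: [-0.2, 0.8, -1.9]
width: 0.0334
grip_force: 20.0
```

```bash
python3 -c "
from h import *
look()"
```

```text
t 22.63 grasp [ 0.4604 -0.356   0.0268] y [ 0.99  -0.143 -0.001] z [-0.014 -0.086 -0.996] F [-0.2  0.8 -1.9] T [ 0.26 -0.06 -0.  ] w 0.0334 g 20.0 q [ 0.09  0.47  0.54  1.85 -0.21  0.85  0.56]
```

Emit:
drive_tool(increments=[[0,0,0,0,0,0],[0,0,0,0,0,0],[0,0,0,0,0,0],[0,0,0,0,0,0],[0,0,0,0,0,0]], claw=0.4)

```text
time: 23.05
ee_pos: [0.46, -0.3578, 0.0082]
eef_rot: [0.755, 0.654, -0.034, 0.028]
ft_force: [-0.1, 0.1, -0.2]
width: 0.051
grip_force: 0.0
```

Emit:
drive_tool(increments=[[0,0,0,0,0,0],[0,0,0,0,0,0],[0,0,-0.02,0,0,0],[0,0,-0.05,0,0,0],[0,0,-0.09,0,0,0]])

```text
time: 23.47
ee_pos: [0.46, -0.3551, 0.0355]
eef_rot: [0.755, 0.654, -0.034, 0.028]
ft_force: [0.5, 0.1, -0.5]
width: 0.0523
grip_force: 0.0
```

Emit:
drive_tool(increments=[[0,0,-0.08,0,0,0],[0,0,-0.18,0,0,0],[0,0,-0.3,0,0,0],[0,0,-0.42,0,0,0],[0,0,-0.5,0,0,0]])

```text
time: 23.88
ee_pos: [0.4631, -0.3428, 0.1893]
eef_rot: [0.755, 0.654, -0.033, 0.03]
ft_force: [0.5, -0.5, 1.0]
width: 0.0521
grip_force: 0.0
```

```bash
python3 -c "
from h import *
look()
a=camera('side');b=camera('top'); c0=cv2.imread('pics/side0.png')
cv2.imwrite('pics/fs.png',a);cv2.imwrite('pics/ft.png',b)
p=cv2.resize(np.hstack([a[195:250,370:455],a[160:240,160:280][12:67]]),None,fx=3.9,fy=3.9,interpolation=cv2.INTER_CUBIC)
q=cv2.resize(b[150:260,150:480],(p.shape[1],int(110*p.shape[1]/330)),interpolation=cv2.INTER_CUBIC)
cv2.imwrite('pics/final.png',cv2.resize(np.vstack([p,q]),(800,int(800*(p.shape[0]+q.shape[0])/p.shape[1])))); print(p.shape,q.shape)"
```

```text
t 23.88 grasp [ 0.4633 -0.3412  0.2079] y [ 0.99  -0.143  0.003] z [-0.01  -0.088 -0.996] F [ 0.5 -0.5  1. ] T [-0.01 -0.01 -0.  ] w 0.0521 g 0.0 q [-0.02  0.23  0.61  1.71 -0.06  1.2   0.45]
(214, 800, 3) (266, 800, 3)
```

View pics/final.png

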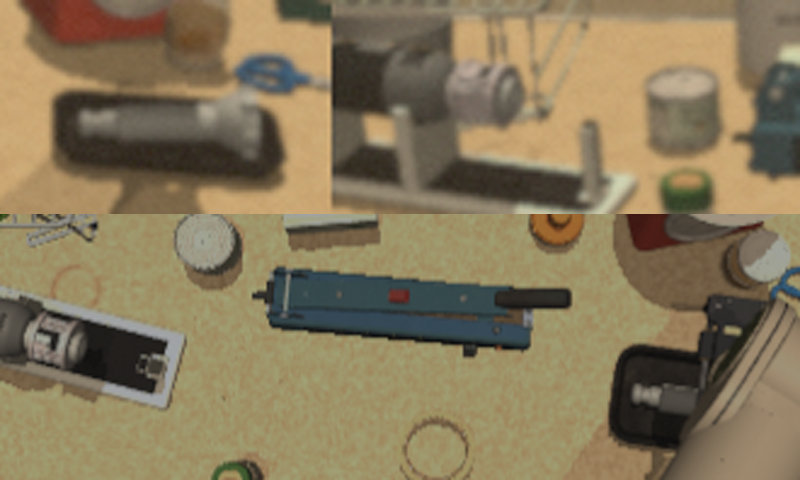

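The foot lies lengthwise and centred in the tray, the collar is still open, and the spice jar is upright. The tin, tape roll, lidded jar and sealer look undisturbed, so I hand in.

```bash
python3 -c "
from bench import *
print(close_job())"
```

```text
the job is handed in; nothing more can be done
None
```

The job is handed in at about 24 s: spice jar set aside standing, collar latched open, foot lying lengthwise in the tray, and the other things looking undisturbed in the last pictures.

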